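# Load the wiper shafts into the blow-off basket and run it

## Task

Snap the wiper shafts forward out of the sprung clips of the rack and lay each of them, and the one lying on the bench, in a groove of the blow-off station's basket, square across both combs. When all are in, lift the basket by its black front bar until the pawl catches the next notch and it stays up by itself; then press the grey treadle down to its stop for a moment and let it come back up. The shafts must stay in their grooves, and leave the boards, bottle and bin beside the work where they are.

Things in the scene. Friction and masses are not known exactly. Their poses are not given: they have to be found in the camera images.
- shaft1: wiper shaft: 16 mm round steel bar, 130 mm long, rounded ends, along its own x, with a black square block (36 mm along the bar, 22 x 22 mm) in the middle to grip; 0.10 to 0.16 kg. Origin at its centre (11 mm up when lying on the bench). Starts in the rack's front clips, at (-90, 0, 45) mm in the rack's frame, along the rack's y; may be absent.
- shaft2: wiper shaft: 16 mm round steel bar, 130 mm long, rounded ends, along its own x, with a black square block (36 mm along the bar, 22 x 22 mm) in the middle to grip; 0.10 to 0.16 kg. Origin at its centre (11 mm up when lying on the bench). Starts in the rack's middle clips, at (0, 0, 45) mm in the rack's frame, along the rack's y; may be absent.
- shaft3: wiper shaft: 16 mm round steel bar, 130 mm long, rounded ends, along its own x, with a black square block (36 mm along the bar, 22 x 22 mm) in the middle to grip; 0.10 to 0.16 kg. Origin at its centre (11 mm up when lying on the bench). Starts in the rack's rear clips, at (90, 0, 45) mm in the rack's frame, along the rack's y; may be absent.
- shaft4: wiper shaft: 16 mm round steel bar, 130 mm long, rounded ends, along its own x, with a black square block (36 mm along the bar, 22 x 22 mm) in the middle to grip; 0.10 to 0.16 kg. Origin at its centre (11 mm up when lying on the bench). Starts lying loose on the bench to the left of the rack; always there.
- rack: fixed aluminium clip rack, base 230 x 146 x 8 mm. Origin: underside, below the middle station; x points backward, away from the robot, y left. Three bars lie along y at x = -90, 0 and 90 mm, z = 45 mm, each in two sprung 12 mm wide C-clips 45 mm either side of its middle, on slim posts reaching 18 mm above the bar's axis; between the posts it is free.
- rack_mouths (a point): middle of the front station, on the axis of a bar in it; same axes as the rack. The clips open to -x (the front): a bar snaps out with a straight pull of about 10 to 15 N along -x and is free after 20 mm; the clips do not let it out upward
- basket (a point): centre of the station's basket, at the height of a seated shaft's axis: x along the grooves, away from the robot, y across, z up. V grooves at y = -69, -23, 23, 69 mm in two combs at x = -45 and 45 mm (10 mm thick, tops 14 mm above this point, groove mouths 38 mm wide). A shaft lies along x, block between the combs (free to 19 mm below). Rides with the lift; 53 mm up when down.
- station: fixed blow-off station that carries the lift; origin at its underside below the basket, same axes as the basket; base plate 200 x 220 x 8 mm. Behind the basket, at x = 105 mm, stand a notched post and two guide rods with a cross head, 215 mm high, 200 mm wide
- lift_handle (a point): centre of the black bar by which the basket is lifted: 14 x 70 x 14 mm, along the basket's y, 115 mm in front (-x) of the basket's centre, carried by two arms 26 mm either side of its middle; 62 mm above the bench when down. Room for a finger on either side.
- lift (a joint): height of the basket lift, m: 0 down, pawl falls in at the next notch after about 0.050 on the way up, and the basket then settles on it at 0.045; end of travel 0.066. Slack it sinks back slowly (damped) unless the pawl has caught. Weight 0.6 kg and the shafts.
- treadle_pad (a point): point on the top face of the grey treadle (sprung hinged plate 80 mm wide, black rubber on top), 80 mm in front of its hinge, to be pressed down; the treadle rises towards the robot at 19 degrees, this point about 55 mm above the bench and 24 mm lower at the stop. x of the point points backward to the hinge when yaw is 0.
- treadle (a joint): treadle angle, rad: 0 up, 0.30 at the stop; a spring brings it back. About 4 N at the pad to start and 10 N at the stop.
- board_rack: bystander: black comb tray 160 x 100 mm with upright orange circuit boards, 96 mm high; origin centre of underside
- loose_board: bystander: orange circuit board lying flat, 90 x 60 x 4 mm; origin centre of underside
- flux_bottle: bystander: white bottle, 44 mm across, 110 mm high; origin centre of underside
- parts_bin: bystander: open black bin 100 x 70 x 40 mm; origin centre of underside
There are look-alikes about, which are no part of the job. What is shaped like the shaft1 but purple is not meant. What is shaped like the part that bears treadle_pad but pink is not meant.

How it is judged:
On the way, in this order (a step that is already met when the one before it is completed fails the run):
1. every shaft lies in a groove of the basket, with the basket still down (x of shaft1 in the frame of basket between -0.02 and 0.02 m and z of shaft1 in the frame of basket between -0.006 and 0.006 m and angle between the x axis of each of shaft1, shaft2, shaft3, shaft4 and the x axis of basket, either way round below 0.12 rad and linear speed of each of shaft1, shaft2, shaft3, shaft4 below 0.03 m/s and x of shaft2 in the frame of basket between -0.02 and 0.02 m and z of shaft2 in the frame of basket between -0.006 and 0.006 m and x of shaft3 in the frame of basket between -0.02 and 0.02 m and z of shaft3 in the frame of basket between -0.006 and 0.006 m and x of shaft4 in the frame of basket between -0.02 and 0.02 m and z of shaft4 in the frame of basket between -0.006 and 0.006 m and value of joint lift below 0.01 m), for 0.3 s.
2. the basket has been raised, its pawl has caught the next notch and it stays up with the hand off the bar, the shafts in their grooves (x of shaft1 in the frame of basket between -0.02 and 0.02 m and z of shaft1 in the frame of basket between -0.006 and 0.006 m and angle between the x axis of each of shaft1, shaft2, shaft3, shaft4 and the x axis of basket, either way round below 0.12 rad and linear speed of each of shaft1, shaft2, shaft3, shaft4 below 0.03 m/s and x of shaft2 in the frame of basket between -0.02 and 0.02 m and z of shaft2 in the frame of basket between -0.006 and 0.006 m and x of shaft3 in the frame of basket between -0.02 and 0.02 m and z of shaft3 in the frame of basket between -0.006 and 0.006 m and x of shaft4 in the frame of basket between -0.02 and 0.02 m and z of shaft4 in the frame of basket between -0.006 and 0.006 m and value of joint lift above 0.038 m and distance between the grasp point and lift_handle above 0.05 m and velocity of joint lift below 0.01 m/s), for 0.3 s.
3. the treadle is pressed down to its stop (value of joint lift above 0.038 m and value of joint treadle above 0.28 rad), for 0.2 s.
At the end, for the whole second after the job is handed in: every shaft present lies at rest in a groove across both combs (middle within 20 mm of the basket's centre line, seated within 6 mm in height, within 0.12 rad of the grooves), the basket stands on its raised notch (lift above 0.038 m), the treadle is back up (below 0.06 rad) (x of shaft1 in the frame of basket between -0.02 and 0.02 m and z of shaft1 in the frame of basket between -0.006 and 0.006 m and angle between the x axis of each of shaft1, shaft2, shaft3, shaft4 and the x axis of basket, either way round below 0.12 rad and linear speed of each of shaft1, shaft2, shaft3, shaft4 below 0.03 m/s and x of shaft2 in the frame of basket between -0.02 and 0.02 m and z of shaft2 in the frame of basket between -0.006 and 0.006 m and x of shaft3 in the frame of basket between -0.02 and 0.02 m and z of shaft3 in the frame of basket between -0.006 and 0.006 m and x of shaft4 in the frame of basket between -0.02 and 0.02 m and z of shaft4 in the frame of basket between -0.006 and 0.006 m and value of joint lift above 0.038 m and distance between the grasp point and lift_handle above 0.05 m and value of joint treadle below 0.06 rad); the robot touches nothing.
It fails at once if the board rack is pushed more than 30 mm (distance of board_rack from where it was at the start of the episode above 0.03 m).
It fails at once if the loose board is pushed more than 30 mm (distance of loose_board from where it was at the start of the episode above 0.03 m).
It fails at once if the flux bottle is pushed more than 30 mm (distance of flux_bottle from where it was at the start of the episode above 0.03 m).
It fails at once if the parts bin is pushed more than 30 mm (distance of parts_bin from where it was at the start of the episode above 0.03 m).
Of shaft1, shaft2, shaft3 only 2 to 3 are there at a start; the rules pass over those that are not, and their reading is None.
At some moment in a run one of shaft4 may be knocked a few centimetres aside while the robot is not near it.
Once in a run the grip may slacken for a moment while it holds something.
It also fails if it takes over 210 s, if anything falls off the work surface, if the arm or the gripper's body presses on something with over 40 N, if the wrist force passes 120 N, or if a joint passes its speed limit or range.

## Robot

A 6-joint arm with a two-finger parallel gripper is mounted at the origin on the work surface. World frame = base frame: x ahead of the robot, y to its left, z up, the work surface at z = 0. Lengths are in m, angles in rad, forces in N, time in s.
With the tool pointing down it reaches from about 0.325 to 0.775 m from the base axis. Payload 5.5 kg.
Tool frame: the origin (TCP) lies at the very end of the fingers, on their centre line; the grasp point (between the pads) lies 19 mm behind it; z points along the fingers, y is the line along which they close (so a half turn about z gives the same grasp; the last joint's range is limited). The gripper opens to 85 mm and grips with 20 to 120 N. Pads are 22 mm wide; open, the fingers measure 114 mm over their backs; the gripper's body (76 mm by 85 mm) begins 54 mm behind the grasp point. The pads swing forward as they close: fully open they stand 13 mm farther back than shut.
Start: joints at [1.243, 0.091, 1.231, -0, 1.82, -0.057], TCP at [0.161, 0.578, 0.231] pointing down, gripper open.
Joint ranges: [-2.87, 2.87], [-0.86, 2.18], [0.17, 2.46], [-1.51, 4.65], [0.06, 2.69], [-2.65, 2.65]. Speed limits (rad/s): [2.57, 2.57, 3.01, 3.14, 3.14, 3.14].

## Interface

Orientations are given as a unit quaternion [w, x, y, z].
In Python, from cell import env gives the robot as it stands.
- The arm moves only by the tool send_rows, never from a script. Its argument "deltas" is a list that holds one entry, the list of rows, each a list of 6 numbers: the shift along the tool's x, y, z in m, then the turn, a rotation vector about the tool's x, y, z in degrees. In form: [[[tx, ty, tz, wx, wy, wz], ...]]. A call has 1 to 20 rows; each row is the pose to reach, as a shift and turn from the pose commanded when the call began, along the tool's axes at that moment; what a row does not reach only later rows make up. A row lasts 1/8 s, in which the tool goes at most 62.5 mm and 10.7 degrees, less where a joint would pass 70% of its speed; a pose out of reach is approached as far as the arm can. A call with a gripper value outside its range is refused whole. "fingers" is the opening in per cent of the stroke, from 0 (shut) to 100 (fully open), set as the call begins (left out, the last holds). The fingers move at their own pace and stop on an object; the grip force is fixed at half the most. Time passes only in rows, so rows that repeat a pose let the fingers close. It gives the time, the measured TCP pose, the force, the opening and the grip force at its end, in the units of the state.
- env.sense(): the state, without advancing time (a new reading comes with each control period).
- env.get_image(name): name is "scene" or "top"; returns a dict with "img" (384x512x3 uint8, red, green, blue), "fov_y" (degrees; the focal length in pixels is half the picture's height over the tangent of half this angle, whatever the lens; pixels are square), "cx", "cy" (the principal point, pixels), "dist_coeffs" ([k1, k2, p1, p2, k3] as OpenCV has them; the pictures are not rectified), "R" (3x3) and "t" (3): a world point X has camera coordinates R X + t. Camera axes: x right, y down, z forward; pixel columns grow to the right and rows downward; lengths in m; the calibration is good to about 2 mm. A picture is of the moment at which its call begins. There is no depth.
- env.finish_job(): hands the job in; it is judged then, once.
The state is a dict: "time": time; "q": joint angles; "qd": joint speeds; "tau": joint torques, N m; "eef_pos": TCP position; "ee_rot": TCP orientation; "wrist_force": force on the tool from outside, world axes, zero at the start; "wrist_torque": the same for the moment, N m; "gripper_width": finger opening in m; "finger_force": force on a finger pad.
Only numpy, scipy, OpenCV 4.12 (cv2) and the standard library are available. Lean on these libraries where they do the work, as an engineer would, in place of code of your own. Each camera call takes 0.05 s, during which the arm holds its last target. There are 200 camera calls.

## Working session

There is one attempt and no reset: what is moved stays moved. The work goes in short steps, Python scripts to look and compute and a tool call to move; the robot and the scene stay as the last step left them, time stands still between calls to the robot, and variables do not carry over. Pictures are saved under pics/ and viewed, at most 14 in all, crops included, and the job is handed in when it is done.

Besides the shell and the picture viewer there is one more tool, called after ">>>" as name(argument=value, ...), one argument or row to a line, values as JSON. send_rows: Moves the arm, as the interface text tells. Its arguments: {"type":"object","properties":{"deltas":{"type":"array"},"fingers":{"type":"number"}},"required":["deltas"]}

```bash
ls; mkdir -p pics; cat > h.py <<'E'
import numpy as np, cv2
from cell import env
def snap(name,fn=None):
    d=env.get_image(name)
    if fn: cv2.imwrite('pics/'+fn,d['img'][:,:,::-1])
    f=d['img'].shape[0]/2/np.tan(np.radians(d['fov_y'])/2)
    d['K']=np.array([[f,0,d['cx']],[0,f,d['cy']],[0,0,1.]]); d['D']=np.array(d['dist_coeffs'],float)
    d['R']=np.array(d['R']);d['t']=np.array(d['t']); return d
def ray(d,px,z):
    p=cv2.undistortPoints(np.array(px,float).reshape(-1,1,2),d['K'],d['D']).reshape(-1,2)
    out=[]
    for a in p:
        v=d['R'].T@np.array([a[0],a[1],1]); c=-d['R'].T@d['t']
        out.append(c+v*(z-c[2])/v[2])
    return np.array(out)
def proj(d,X):
    r=cv2.projectPoints(np.array(X,float).reshape(-1,1,3),cv2.Rodrigues(d['R'])[0],d['t'],d['K'],d['D'])[0]
    return r.reshape(-1,2)
E
python3 - <<'E'
from h import *
import pickle
for n in('top','scene'):
    d=snap(n); cv2.imwrite(f'pics/{n}0.png',cv2.resize(d['img'][:,:,::-1],(800,600),interpolation=cv2.INTER_CUBIC)); pickle.dump(d,open(n+'0.pkl','wb'))
    print(n,d['fov_y'],-d['R'].T@d['t'],d['R'].round(3).tolist(),d['D'])
print(env.sense())
E
```

```text
pics
top 52.99989628705137 [ 0.37857797 -0.01888558  1.1160001 ] [[0.025, -0.999, -0.028], [-0.985, -0.02, -0.172], [0.171, 0.032, -0.985]] [-0.12256043  0.          0.          0.          0.        ]
scene 54.62304390023713 [1.31196888 0.48315642 0.64914428] [[-0.525, 0.851, -0.017], [0.467, 0.272, -0.841], [-0.711, -0.449, -0.541]] [-0.04063134  0.          0.          0.          0.        ]
{'time': 0.1, 'q': array([ 1.24329528e+00,  9.18178629e-02,  1.23178926e+00, -8.03361191e-06,
        1.81977767e+00, -5.67219612e-02]), 'qd': array([-1.25464228e-04, -2.37470500e-03, -3.65364447e-03, -1.30235895e-03,
        4.40752314e-04, -6.66677217e-05]), 'tau': array([ 2.39419962e-03, -4.60220933e+01, -4.19216788e+01, -1.54233348e-04,
        1.06839117e-02, -2.97991596e-05]), 'eef_pos': array([0.16042586, 0.5778962 , 0.23022996]), 'ee_rot': array([-1.67265738e-04,  1.34977220e-01,  9.90848297e-01, -8.80326217e-04]), 'wrist_force': array([-0.36967066, -0.26719218,  0.09445824]), 'wrist_torque': array([-0.02236769,  0.00235443, -0.00124436]), 'finger_force': 0.0, 'gripper_width': 0.0856812973804631}
```

View pics/top0.png

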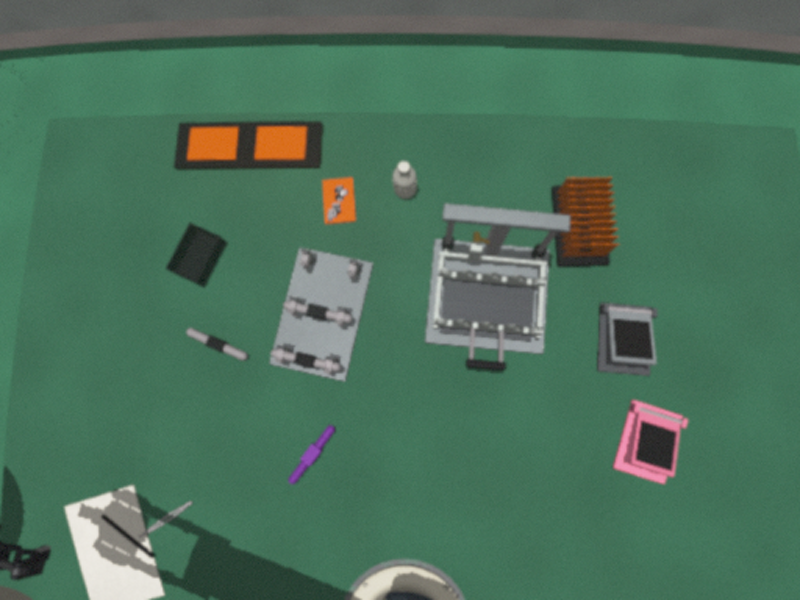

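View pics/scene0.png

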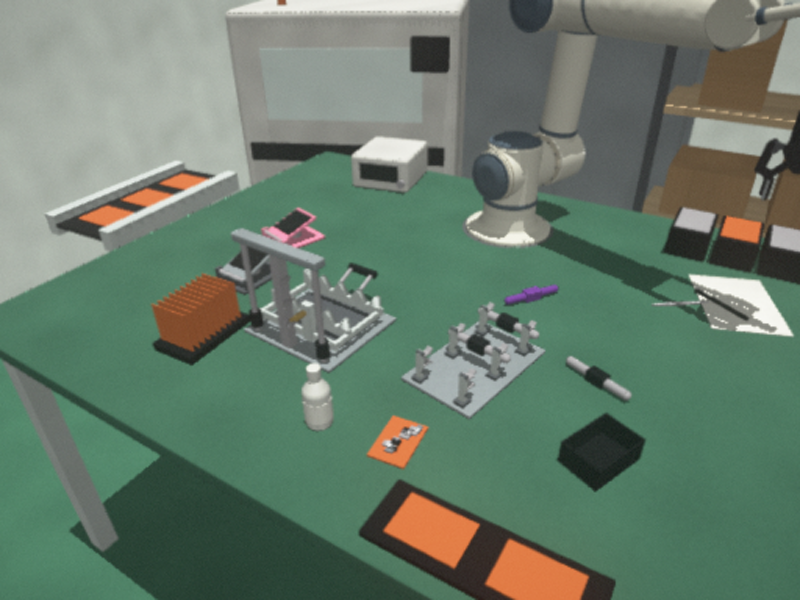

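The top view shows shaft1 (305,360) and shaft2 (320,312) in the rack. The rear station is empty, so shaft3 is absent. The loose shaft4 is at (217,343). The shaft look-alike at (312,455) is purple, so it isn't meant. The grey treadle at (630,338) is the one meant, not the pink one at (655,445). I'll enlarge both areas for measuring and to confirm this.

```bash
python3 - <<'E'
from h import *
import pickle
d=pickle.load(open('top0.pkl','rb'));im=d['img'][:,:,::-1]
a=im[150:250,110:245];b=im[125:245,265:425]
cv2.imwrite('pics/cA.png',cv2.resize(a,None,fx=5.9,fy=5.9,interpolation=cv2.INTER_CUBIC))
cv2.imwrite('pics/cB.png',cv2.resize(b,None,fx=5,fy=5,interpolation=cv2.INTER_CUBIC))
E
```

```text
(no output)
```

View pics/cA.png

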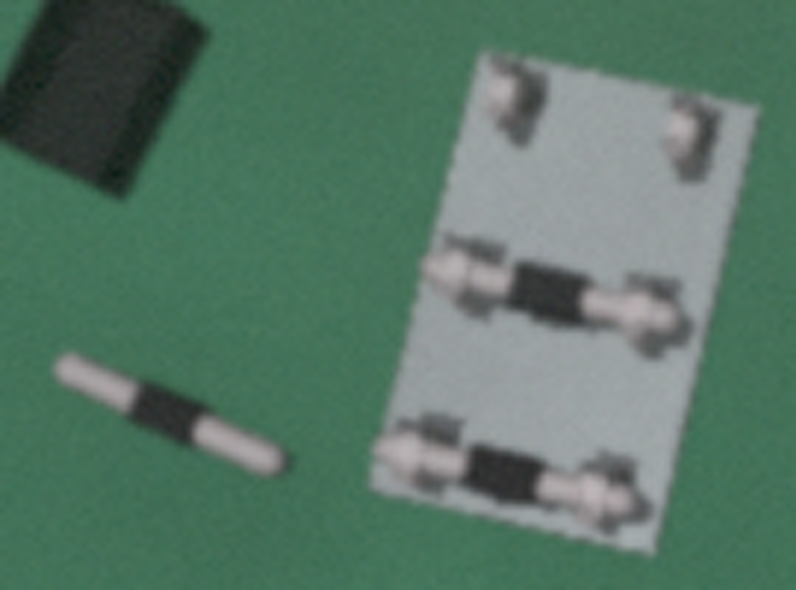

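View pics/cB.png

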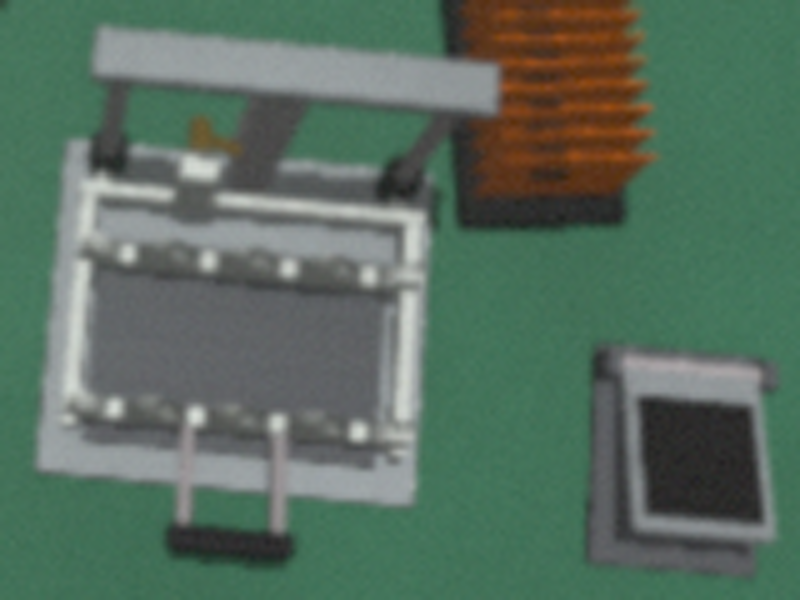

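Both crops confirm the picks: grey-steel shafts with black blocks at crop A (505,473), (548,293) and (168,412), and the grey treadle at crop B (700,460). Next I fit the poses.

```bash
cat > fit.py <<'E'
from h import *
import pickle
from scipy.optimize import least_squares
d=pickle.load(open('top0.pkl','rb'))
A=lambda p:(np.array(p,float)+.5)/5.9-.5+[110,150]
B=lambda p:(np.array(p,float)+.5)/5-.5+[265,125]
def place(q,m):
    c,s=np.cos(q[2]),np.sin(q[2]);m=np.array(m,float)
    return np.c_[q[0]+c*m[:,0]-s*m[:,1],q[1]+s*m[:,0]+c*m[:,1],m[:,2]]
def fit(m,px,q0):
    r=least_squares(lambda q:(proj(d,place(q,m))-px).ravel(),q0,loss='soft_l1')
    print(np.r_[r.x[:2],np.degrees(r.x[2])].round(4),'res px',(proj(d,place(r.x,m))-px).round(1).tolist());return r.x
print('rack');rk=fit([[.115,.073,.008],[.115,-.073,.008],[-.115,-.073,.008],[-.115,.073,.008],[-.09,0,.053],[0,0,.053]],
 A([[483,50],[762,105],[655,553],[370,488],[505,471],[548,291]]),[.5,.1,-.2])
print('station');st=fit([[-.1,.11,.008],[-.1,-.11,.008],[-.115,0,.069],[-.045,.069,.042],[-.045,.023,.042],[-.045,-.023,.042],[-.045,-.069,.042],[.045,.069,.042],[.045,.023,.042],[.045,-.023,.042],[.045,-.069,.042]],
 B([[38,470],[413,505],[230,540],[115,408],[195,415],[277,422],[358,432],[128,254],[208,262],[289,269],[368,276]]),[.5,-.1,0])
print('st corner/crosshead',((proj(d,place(st,[[.1,.11,.008],[.105,.1,.215],[.105,-.1,.215]]))-[265,125]+.5)*5).round().tolist())
print('shaft4',ray(d,A([[60,365],[285,462],[168,412]]),.013).round(4).tolist())
h=ray(d,B([[622,362],[762,372]]),.03);f=ray(d,B([[635,532],[775,540]]),.06)
print('treadle hinge',h.round(4).tolist(),'front',f.round(4).tolist())
print('rubber',ray(d,B([[640,397],[758,405]]),.037).round(4).tolist(),ray(d,B([[765,522],[645,515]]),.058).round(4).tolist())
print('base',ray(d,B([[590,350],[590,560],[753,573]]),.004).round(4).tolist())
E
python3 fit.py
```

```text
rack
[  0.5574   0.1686 -11.1047] res px [[-0.2, 0.0], [-0.2, 0.5], [-0.0, 0.6], [-0.2, 0.6], [0.1, -0.8], [0.5, -1.4]]
station
[ 0.5793 -0.1422 -4.2998] res px [[-1.1, 6.6], [-0.1, 6.8], [0.4, -0.2], [-0.1, -0.1], [0.2, -0.0], [0.1, 0.1], [0.1, -0.3], [0.0, -0.4], [0.1, -0.5], [-0.1, -0.4], [0.2, -0.3]]
st corner/crosshead [[64.0, 169.0], [95.0, 48.0], [502.0, 86.0]]
shaft4 [[0.517, 0.4238, 0.013], [0.4716, 0.3042, 0.013], [0.4948, 0.3657, 0.013]]
treadle hinge [[0.5735, -0.363, 0.03], [0.5693, -0.4457, 0.03]] front [[0.473, -0.3579, 0.06], [0.4696, -0.4375, 0.06]]
rubber [[0.5522, -0.3706, 0.037], [0.5488, -0.4397, 0.037]] [[0.4797, -0.4329, 0.058], [0.4826, -0.3645, 0.058]]
base [[0.585, -0.3522, 0.004], [0.4613, -0.3489, 0.004], [0.455, -0.4457, 0.004]]
```

```bash
cat > /tmp/a.py <<'E'
from h import *
import pickle
s=pickle.load(open('scene0.pkl','rb'));im=s['img'][:,:,::-1]
cv2.imwrite('pics/cS.png',cv2.resize(im[140:270,135:365],None,fx=3.47,fy=3.47,interpolation=cv2.INTER_CUBIC))
from fit import place
C=lambda X:((proj(s,X)-[135,140]+.5)*3.47-.5).round().tolist()
rk=[.5574,.1686,np.radians(-11.1)];st=[.5793,-.1422,np.radians(-4.3)]
print('shaft1/2 centres',C(place(rk,[[-.09,0,.045],[0,0,.045]])))
print('handle',C(place(st,[[-.115,.035,.062],[-.115,-.035,.062]])))
print('groove axes front/back',C(place(st,[[x,y,.053] for x in(-.045,.045) for y in(.069,.023,-.023,-.069)])))
print('treadle',C([[.573,-.363,.03],[.569,-.4457,.03],[.473,-.358,.06],[.47,-.4375,.06]]))
print('rail z53 / z35',C(place(st,[[-.06,.094,.053],[.08,.094,.053],[-.06,.094,.035],[.08,.094,.035]])))
E
python3 /tmp/a.py | grep -v res
```

```text
rack
station
st corner/crosshead [[64.0, 169.0], [95.0, 48.0], [502.0, 86.0]]
shaft4 [[0.517, 0.4238, 0.013], [0.4716, 0.3042, 0.013], [0.4948, 0.3657, 0.013]]
treadle hinge [[0.5735, -0.363, 0.03], [0.5693, -0.4457, 0.03]] front [[0.473, -0.3579, 0.06], [0.4696, -0.4375, 0.06]]
rubber [[0.5522, -0.3706, 0.037], [0.5488, -0.4397, 0.037]] [[0.4797, -0.4329, 0.058], [0.4826, -0.3645, 0.058]]
base [[0.585, -0.3522, 0.004], [0.4613, -0.3489, 0.004], [0.455, -0.4457, 0.004]]
handle [[364.0, 126.0], [305.0, 105.0]]
groove axes front/back [[346.0, 179.0], [306.0, 164.0], [266.0, 149.0], [229.0, 134.0], [278.0, 227.0], [237.0, 210.0], [197.0, 193.0], [159.0, 177.0]]
treadle [[76.0, 134.0], [19.0, 111.0], [146.0, 66.0], [90.0, 47.0]]
rail z53 / z35 [[380.0, 180.0], [273.0, 258.0], [380.0, 198.0], [275.0, 276.0]]
```

View pics/cS.png

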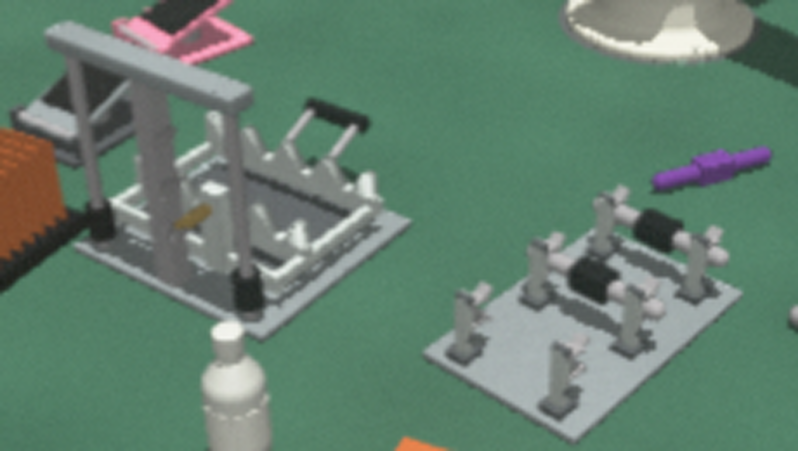

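```bash
cat >> h.py <<'E'
from scipy.spatial.transform import Rotation as Ro
def plan(*targets):
    """targets: (x,y,z,yaw of tool y in deg), tool down; prints deltas in the current tool frame"""
    s=env.sense();q=s['ee_rot'];R=Ro.from_quat([q[1],q[2],q[3],q[0]]);p=s['eef_pos']
    yx=R.as_matrix()[:,1];print('t',round(s['time'],1),'tcp',p.round(4),'yaw_y',np.degrees(np.arctan2(yx[1],yx[0])).round(1),'w',s['gripper_width'].round(4),'F',s['wrist_force'].round(1),'q6',s['q'][5].round(2))
    for x,y,z,a in targets:
        c,n=np.cos(np.radians(a)),np.sin(np.radians(a))
        T=np.array([[-n,c,0],[c,n,0],[0,0,-1]])
        print(((R.inv().apply(np.array([x,y,z])-p)*1000).round(1)/1000).tolist(),np.degrees((R.inv()*Ro.from_matrix(T)).as_rotvec()).round(1).tolist())
E
cat > /tmp/a.py <<'E'
from h import *
import pickle
s=pickle.load(open('scene0.pkl','rb'));t=pickle.load(open('top0.pkl','rb'))
from scipy.optimize import least_squares
for n,a,b in(('s1',(505,471),(660,231)),('s2',(548,291),(597,280)),('s4',(168,412),(597/1.5625,376/1.5625))):
    pa=(np.array(a)+.5)/5.9-.5+[110,150]; pb=(np.array(b)+.5)/3.47-.5+[135,140] if n!='s4' else np.array(b)
    r=least_squares(lambda X:np.r_[proj(t,X)[0]-pa,proj(s,X)[0]-pb],[.5,.2,.05]);print(n,r.x.round(4),r.fun.round(2))
plan((.468,.1862,.2,-11.1))
E
python3 /tmp/a.py
```

```text
s1 [0.4667 0.1894 0.045 ] [-0.61  0.24 -0.66  0.04]
s2 [0.5538 0.173  0.0448] [-0.62  0.27 -0.65  0.02]
s4 [0.4945 0.367  0.0125] [-0.4   0.12 -0.36  0.06]Traceback (most recent call last):
  File "/tmp/a.py", line 8, in <module>
    plan((.468,.1862,.2,-11.1))
    ~~~~^^^^^^^^^^^^^^^^^^^^^^^
  File "h.py", line 23, in plan
    yx=R.as_matrix()[:,1];print('t',round(s['time'],1),'tcp',p.round(4),'yaw_y',np.degrees(np.arctan2(yx[1],yx[0])).round(1),'w',s['gripper_width'].round(4),'F',s['wrist_force'].round(1),'q6',s['q'][5].round(2))
                                                                                                                                 ^^^^^^^^^^^^^^^^^^^^^^^^
AttributeError: 'float' object has no attribute 'round'
```

```bash
sed -i "s/s\['gripper_width'\].round(4)/round(float(s['gripper_width']),4)/; s/s\['q'\]\[5\].round(2)/round(float(s['q'][5]),2)/" h.py; python3 -c "
from h import *
plan((.467,.1875,.2,-11.1))"
```

```text
t 0.1 tcp [0.1604 0.5779 0.2302] yaw_y 74.5 w 0.0857 F [-0.4 -0.3  0.1] q6 -0.06
[-0.3998, -0.29410000000000003, 0.030699999999999998] [-0.1, 0.1, 85.6]
```

>>> send_rows(
  deltas=[
    [[-0.2,-0.147,0.015,0,0,43],[-0.4,-0.294,0.03,0,0,85.6],[-0.4,-0.294,0.03,0,0,85.6],[-0.4,-0.294,0.03,0,0,85.6],[-0.4,-0.294,0.03,0,0,85.6],[-0.4,-0.294,0.03,0,0,85.6],[-0.4,-0.294,0.03,0,0,85.6],[-0.4,-0.294,0.03,0,0,85.6],[-0.4,-0.294,0.03,0,0,85.6],[-0.4,-0.294,0.03,0,0,85.6],[-0.4,-0.294,0.03,0,0,85.6],[-0.4,-0.294,0.03,0,0,85.6]],
  ],
  fingers=65,
)

```text
time: 1.6
eef_pos: [0.4667, 0.189, 0.2015]
ee_rot: [0.0, 0.771, 0.636, 0.0]
wrist_force: [-0.5, 1.2, 1.0]
gripper_width: 0.0561
finger_force: 0.0
```

```bash
python3 -c "
from h import *
d=snap('top','x.png');cv2.imwrite('pics/g1.png',cv2.resize(d['img'][150:260,110:260,::-1],None,fx=5,fy=5,interpolation=cv2.INTER_CUBIC))
plan((.467,.1875,.035,-11.1))"
```

```text
t 1.6 tcp [0.4668 0.1889 0.2015] yaw_y -11.0 w 0.0556 F [ 0.7 -0.5  0.2] q6 0.51
[-0.0014, 0.0004, 0.1665] [0.0, -0.0, 0.1]
```

View pics/g1.png

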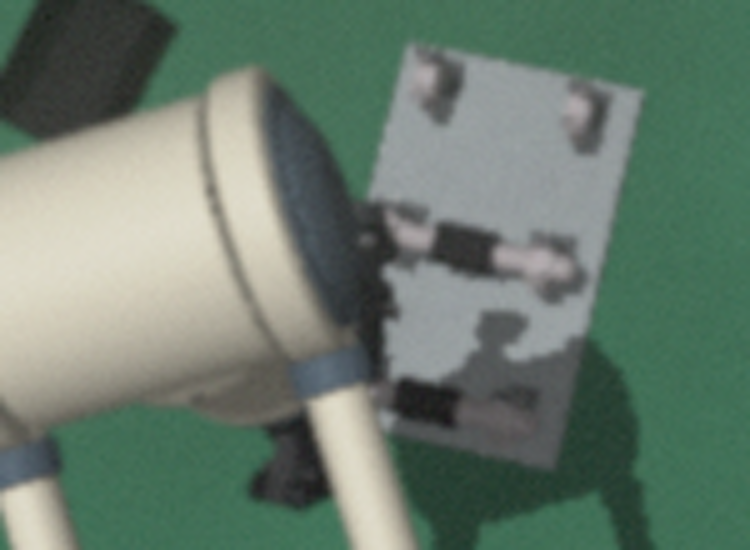

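The view is mostly arm, with shaft1's block clear at crop (430,402), where predicted. Going down to grip it.

>>> send_rows(
  deltas=[
    [[-0.0014,0,0.05,0,0,0],[-0.0014,0,0.1,0,0,0],[-0.0014,0,0.14,0,0,0],[-0.0014,0,0.166,0,0,0],[-0.0014,0,0.166,0,0,0],[-0.0014,0,0.166,0,0,0]],
  ],
)

```text
time: 2.4
eef_pos: [0.4676, 0.187, 0.0368]
ee_rot: [0.0, 0.772, 0.636, 0.001]
wrist_force: [0.5, 0.6, 1.0]
gripper_width: 0.0549
finger_force: 0.0
```

>>> send_rows(
  deltas=[
    [[0,0,0,0,0,0],[0,0,0,0,0,0],[0,0,0,0,0,0],[0,0,0,0,0,0],[0,0,0,0,0,0],[0,0,0,0,0,0]],
  ],
  fingers=0,
)

```text
time: 3.15
eef_pos: [0.4666, 0.1871, 0.0366]
ee_rot: [-0.001, 0.772, 0.635, 0.0]
wrist_force: [-5.2, 1.3, 5.8]
gripper_width: 0.0204
finger_force: 59.6
```

>>> send_rows(
  deltas=[
    [[0,-0.005,0,0,0,0],[0,-0.01,0,0,0,0],[0,-0.015,0,0,0,0],[0,-0.02,0,0,0,0],[0,-0.026,0,0,0,0],[0,-0.034,0,0,0,0],[0,-0.04,0,0,0,0],[0,-0.04,-0.04,0,0,0],[0,-0.04,-0.09,0,0,0],[0,-0.04,-0.13,0,0,0],[0,-0.04,-0.13,0,0,0]],
  ],
)

```text
time: 4.53
eef_pos: [0.4292, 0.1949, 0.1696]
ee_rot: [0.001, 0.772, 0.635, 0.004]
wrist_force: [1.2, 0.1, -1.5]
gripper_width: 0.021
finger_force: 59.2
```

```bash
cat > b.py <<'E'
from h import *
st=[.5793,-.1422,np.radians(-4.3)]
def g(y,z,x=0): return (st[0]+x*np.cos(st[2])-y*np.sin(st[2]),st[1]+x*np.sin(st[2])+y*np.cos(st[2]),z,-94.3)
E
python3 -c "
from b import *
plan(g(.023,.19))"
```

```text
t 4.5 tcp [0.4292 0.1949 0.1696] yaw_y -11.1 w 0.021 F [ 1.2  0.1 -1.5] q6 0.55
[-0.2789, 0.2097, -0.0202] [0.1, -0.5, 83.2]
```

>>> send_rows(
  deltas=[
    [[-0.028,0.021,-0.02,0,0,8],[-0.056,0.042,-0.02,0,0,17],[-0.084,0.063,-0.02,0,0,25],[-0.112,0.084,-0.02,0,0,33],[-0.14,0.105,-0.02,0,0,42],[-0.168,0.126,-0.02,0,0,50],[-0.196,0.147,-0.02,0,0,58],[-0.224,0.168,-0.02,0,0,67],[-0.252,0.189,-0.02,0,0,75],[-0.279,0.21,-0.02,0,0,83.2],[-0.279,0.21,-0.02,0,0,83.2],[-0.279,0.21,-0.02,0,0,83.2]],
  ],
)

```text
time: 6.02
eef_pos: [0.5794, -0.1194, 0.1839]
ee_rot: [-0.0, 0.999, -0.037, -0.001]
wrist_force: [0.0, 0.0, -1.2]
gripper_width: 0.0204
finger_force: 64.7
```

```bash
python3 -c "
from b import *
d=snap('scene');cv2.imwrite('pics/g2.png',cv2.resize(d['img'][100:270,135:365,::-1],None,fx=3.4,fy=3.4,interpolation=cv2.INTER_CUBIC))
plan(g(.023,.1),g(.023,.044))"
```

```text
t 6.1 tcp [ 0.5795 -0.1192  0.1844] yaw_y -94.2 w 0.0206 F [-0.2 -0.1 -1.1] q6 1.38
[0.0016, 0.0001, 0.0844] [-0.0, 0.1, 0.1]
[0.0017, 0.0001, 0.1404] [-0.0, 0.1, 0.1]
```

View pics/g2.png

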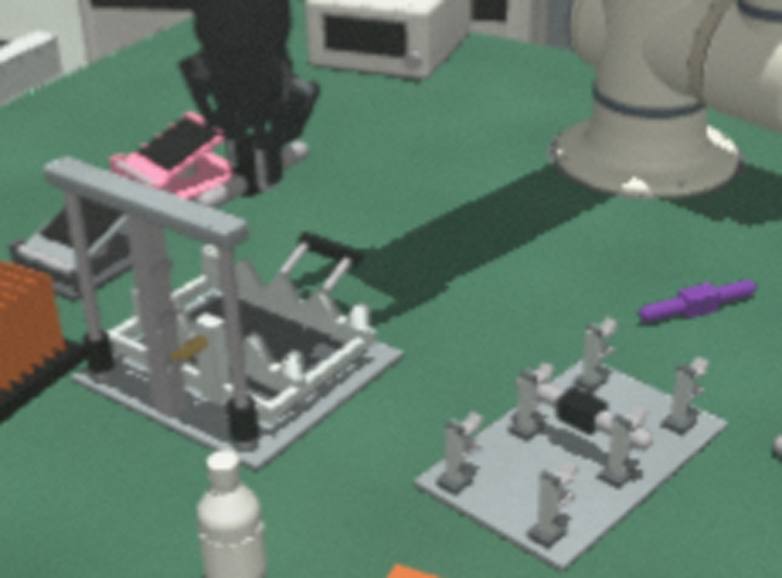

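Shaft1 is held level above the basket (at 255,180). Lowering it into groove +23.

>>> send_rows(
  deltas=[
    [[0.0016,0,0.05,0,0,0],[0.0016,0,0.09,0,0,0],[0.0016,0,0.115,0,0,0],[0.0016,0,0.13,0,0,0],[0.0016,0,0.136,0,0,0],[0.0016,0,0.138,0,0,0],[0.0016,0,0.138,0,0,0],[0.0016,0,0.138,0,0,0]],
  ],
)

```text
time: 7.08
eef_pos: [0.5821, -0.1196, 0.0485]
ee_rot: [-0.0, 0.999, -0.037, 0.001]
wrist_force: [-2.0, 5.3, 2.9]
gripper_width: 0.0207
finger_force: 65.2
```

```bash
python3 -c "
from b import *
plan(g(.023,.046))"
```

```text
t 7.1 tcp [ 0.5821 -0.1196  0.0485] yaw_y -94.3 w 0.0207 F [-2.   5.3  2.9] q6 1.39
[-0.0011, -0.0003, 0.0025] [-0.1, -0.1, 0.0]
```

>>> send_rows(
  deltas=[
    [[0,-0.001,0.002,0,0,0],[0,-0.0015,0.002,0,0,0],[0,-0.0015,0.002,0,0,0]],
  ],
)

```text
time: 7.45
eef_pos: [0.5828, -0.1187, 0.0471]
ee_rot: [0.0, 0.999, -0.038, 0.001]
wrist_force: [-0.6, 4.3, 5.1]
gripper_width: 0.0204
finger_force: 65.7
```

>>> send_rows(
  deltas=[
    [[0,0,0,0,0,0],[0,0,0,0,0,0],[0,0,0,0,0,0],[0,0,0,0,0,0],[0,0,-0.03,0,0,0],[0,0,-0.08,0,0,0],[0,0,-0.13,0,0,0],[0,0,-0.13,0,0,0]],
  ],
  fingers=45,
)

```text
time: 8.45
eef_pos: [0.5839, -0.1193, 0.1815]
ee_rot: [0.001, 0.999, -0.038, 0.005]
wrist_force: [0.8, 0.9, -0.4]
gripper_width: 0.0384
finger_force: 0.0
```

```bash
python3 -c "
from b import *
plan((.5535,.1715,.18,-11.1))"
```

```text
t 8.4 tcp [ 0.5839 -0.1193  0.1815] yaw_y -94.3 w 0.0384 F [ 0.8  0.9 -0.4] q6 1.39
[-0.0522, -0.2877, 0.0004] [0.5, -0.4, -83.2]
```

>>> send_rows(
  deltas=[
    [[-0.005,-0.029,0,0,0,-8],[-0.01,-0.058,0,0,0,-17],[-0.016,-0.087,0,0,0,-25],[-0.021,-0.116,0,0,0,-33],[-0.026,-0.145,0,0,0,-42],[-0.031,-0.174,0,0,0,-50],[-0.036,-0.203,0,0,0,-58],[-0.042,-0.232,0,0,0,-67],[-0.047,-0.261,0,0,0,-75],[-0.052,-0.288,0,0,0,-83.2],[-0.052,-0.288,0,0,0,-83.2],[-0.052,-0.288,0,0,0,-83.2],[-0.052,-0.288,0,0,0,-83.2]],
  ],
  fingers=60,
)

```text
time: 10.07
eef_pos: [0.5517, 0.1714, 0.175]
ee_rot: [0.0, 0.773, 0.634, -0.0]
wrist_force: [0.3, 0.3, 0.6]
gripper_width: 0.0512
finger_force: 0.0
```

```bash
python3 -c "
from b import *
for n,w in(('top',(slice(125,245),slice(265,425))),('scene',(slice(140,260),slice(135,295)))):
    d=snap(n);a=cv2.resize(d['img'][w][:,:,::-1],None,fx=2.5,fy=2.5,interpolation=cv2.INTER_CUBIC);b=a if n=='top' else np.vstack([b,a])
cv2.imwrite('pics/g3.png',b)
plan((.5535,.1715,.036,-11.1))"
```

```text
t 10.2 tcp [0.5518 0.1715 0.1752] yaw_y -11.2 w 0.0511 F [0.  0.2 0.1] q6 0.44
[0.0003, 0.0017, 0.1392] [0.0, 0.0, -0.1]
```

View pics/g3.png

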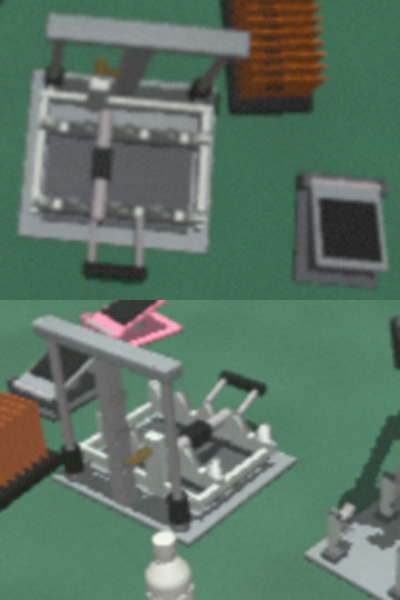

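Shaft1 lies in groove +23 across both combs, with its block at (102,163) in the top half. Next is shaft2.

>>> send_rows(
  deltas=[
    [[0,0.0015,0.05,0,0,0],[0,0.0015,0.1,0,0,0],[0,0.0015,0.125,0,0,0],[0,0.0015,0.139,0,0,0],[0,0.0015,0.139,0,0,0],[0,0.0015,0.139,0,0,0]],
  ],
)

```text
time: 10.92
eef_pos: [0.5541, 0.1722, 0.0381]
ee_rot: [0.001, 0.772, 0.635, 0.001]
wrist_force: [0.8, 0.1, 0.4]
gripper_width: 0.0513
finger_force: 0.0
```

>>> send_rows(
  deltas=[
    [[0,0,0,0,0,0],[0,0,0,0,0,0],[0,0,0,0,0,0],[0,0,0,0,0,0],[0,0,0,0,0,0],[0,0,0,0,0,0]],
  ],
  fingers=0,
)

```text
time: 11.68
eef_pos: [0.5541, 0.1722, 0.0373]
ee_rot: [0.001, 0.772, 0.635, 0.001]
wrist_force: [4.7, -0.5, 5.8]
gripper_width: 0.0211
finger_force: 61.3
```

>>> send_rows(
  deltas=[
    [[0,-0.005,0,0,0,0],[0,-0.01,0,0,0,0],[0,-0.015,0,0,0,0],[0,-0.02,0,0,0,0],[0,-0.026,0,0,0,0],[0,-0.032,0,0,0,0],[0,-0.036,0,0,0,0],[0,-0.036,0,0,0,0],[0,-0.036,-0.04,0,0,0],[0,-0.036,-0.09,0,0,0],[0,-0.036,-0.14,0,0,0],[0,-0.036,-0.14,0,0,0]],
  ],
)

```text
time: 13.18
eef_pos: [0.52, 0.1796, 0.1824]
ee_rot: [0.002, 0.772, 0.635, 0.005]
wrist_force: [0.0, 0.4, -1.7]
gripper_width: 0.0205
finger_force: 60.6
```

```bash
python3 -c "
from b import *
plan(g(-.0225,.19,-.004))"
```

```text
t 13.2 tcp [0.52   0.1796 0.1824] yaw_y -11.1 w 0.0205 F [ 0.   0.4 -1.7] q6 0.46
[-0.3271, 0.119, -0.008] [0.2, -0.6, 83.2]
```

>>> send_rows(
  deltas=[
    [[-0.033,0.012,-0.008,0,0,8],[-0.065,0.024,-0.008,0,0,17],[-0.098,0.036,-0.008,0,0,25],[-0.131,0.048,-0.008,0,0,33],[-0.164,0.06,-0.008,0,0,42],[-0.196,0.071,-0.008,0,0,50],[-0.229,0.083,-0.008,0,0,58],[-0.262,0.095,-0.008,0,0,67],[-0.294,0.107,-0.008,0,0,75],[-0.327,0.119,-0.008,0,0,83.2],[-0.327,0.119,-0.008,0,0,83.2],[-0.327,0.119,-0.008,0,0,83.2]],
  ],
)

```text
time: 14.68
eef_pos: [0.5712, -0.1644, 0.1832]
ee_rot: [-0.0, 0.999, -0.037, -0.001]
wrist_force: [-1.2, -0.0, -1.2]
gripper_width: 0.0207
finger_force: 60.5
```

```bash
python3 -c "
from b import *
plan(g(-.0215,.1,-.004),g(-.0215,.048,-.004))"
```

```text
t 14.7 tcp [ 0.5712 -0.1644  0.1832] yaw_y -94.3 w 0.0207 F [-1.2 -0.  -1.2] q6 1.31
[0.0026, -0.0012, 0.0832] [-0.0, 0.1, 0.0]
[0.0027, -0.0012, 0.1352] [-0.0, 0.1, 0.0]
```

>>> send_rows(
  deltas=[
    [[0.001,-0.001,0.05,0,0,0],[0.001,-0.001,0.09,0,0,0],[0.001,-0.001,0.115,0,0,0],[0.001,-0.001,0.128,0,0,0],[0.001,-0.001,0.134,0,0,0],[0.001,-0.001,0.136,0,0,0],[0.001,-0.001,0.136,0,0,0],[0.001,-0.001,0.136,0,0,0]],
  ],
)

```text
time: 15.68
eef_pos: [0.573, -0.164, 0.0493]
ee_rot: [0.0, 0.999, -0.038, 0.001]
wrist_force: [1.0, 0.2, -1.2]
gripper_width: 0.0205
finger_force: 60.5
```

>>> send_rows(
  deltas=[
    [[0,0,0.001,0,0,0],[0,0,0.001,0,0,0]],
  ],
)

```text
time: 15.92
eef_pos: [0.5729, -0.1638, 0.0478]
ee_rot: [-0.0, 0.999, -0.038, 0.001]
wrist_force: [0.3, 1.1, 1.3]
gripper_width: 0.0202
finger_force: 60.9
```

>>> send_rows(
  deltas=[
    [[0,0,0.001,0,0,0],[0,0,0.001,0,0,0],[0,0,0.001,0,0,0],[0,0,0.001,0,0,0],[0,0,-0.03,0,0,0],[0,0,-0.08,0,0,0],[0,0,-0.14,0,0,0],[0,0,-0.14,0,0,0]],
  ],
  fingers=42,
)

```text
time: 16.92
eef_pos: [0.5748, -0.1646, 0.1948]
ee_rot: [0.002, 0.999, -0.038, 0.006]
wrist_force: [-0.5, -0.2, -0.6]
gripper_width: 0.0357
finger_force: 0.0
```

```bash
cat > s4.py <<'E'
from b import *
d=snap('top');im=d['img'];cv2.imwrite('pics/t_now.png',im[:,:,::-1])
# bright grey bar on green left of rack
im=im.astype(int);sub=np.zeros(im.shape[:2],bool);sub[150:300,80:182]=1
r,g_,b_=im[...,0],im[...,1],im[...,2]
m=((r>110)&(abs(r-g_)<45)&sub).astype(np.uint8)
n,l,s,c=cv2.connectedComponentsWithStats(m)
for i in range(1,n):
    if s[i][4]>8: print('blob',s[i],c[i].round(1))
E
python3 s4.py; python3 -c "
from b import *
plan((.494,.366,.2,-20.8))"
```

```text
blob [173 198   9  37 165] [178.2 220.5]
blob [119 210  14   9  62] [125.5 214.1]
blob [143 221  14   9  69] [149.6 225.1]
t 17.0 tcp [ 0.5738 -0.1643  0.1911] yaw_y -94.3 w 0.0355 F [-0.9 -0.1 -1.3] q6 1.31
[-0.1194, -0.5227, -0.0106] [0.3, -0.3, -73.5]
```

>>> send_rows(
  deltas=[
    [[-0.012,-0.052,-0.01,0,0,-7],[-0.024,-0.105,-0.01,0,0,-15],[-0.036,-0.157,-0.01,0,0,-22],[-0.048,-0.209,-0.01,0,0,-29],[-0.06,-0.261,-0.01,0,0,-37],[-0.072,-0.314,-0.01,0,0,-44],[-0.084,-0.366,-0.01,0,0,-51],[-0.096,-0.418,-0.01,0,0,-59],[-0.108,-0.47,-0.01,0,0,-66],[-0.119,-0.523,-0.01,0,0,-73.5],[-0.119,-0.523,-0.01,0,0,-73.5],[-0.119,-0.523,-0.01,0,0,-73.5],[-0.119,-0.523,-0.01,0,0,-73.5]],
  ],
  fingers=75,
)

```text
time: 18.6
eef_pos: [0.4935, 0.3654, 0.1968]
ee_rot: [0.0, 0.824, 0.567, -0.0]
wrist_force: [0.1, -0.3, -0.0]
gripper_width: 0.064
finger_force: 0.0
```

```bash
python3 -c "
from b import *
d=snap('top')
b=d['img'][150:250,90:230,::-1];b=cv2.resize(b,None,fx=4,fy=4,interpolation=cv2.INTER_CUBIC)
c=cv2.resize(d['img'][125:225,265:355,::-1],None,fx=4,fy=4,interpolation=cv2.INTER_CUBIC)
d=snap('scene');e=cv2.resize(d['img'][180:280,330:450,::-1],None,fx=2,fy=2);e=cv2.copyMakeBorder(e,0,0,0,920-240,cv2.BORDER_CONSTANT)
cv2.imwrite('pics/g4.png',cv2.resize(np.vstack([np.hstack([b,c]),e]),None,fx=.86,fy=.86))
plan((.494,.366,.004,-20.8))"
```

```text
t 18.7 tcp [0.4936 0.3655 0.1973] yaw_y -20.9 w 0.0641 F [0.3 0.  0.7] q6 0.95
[0.0006, 0.0001, 0.1933] [0.0, 0.0, -0.1]
```

View pics/g4.png

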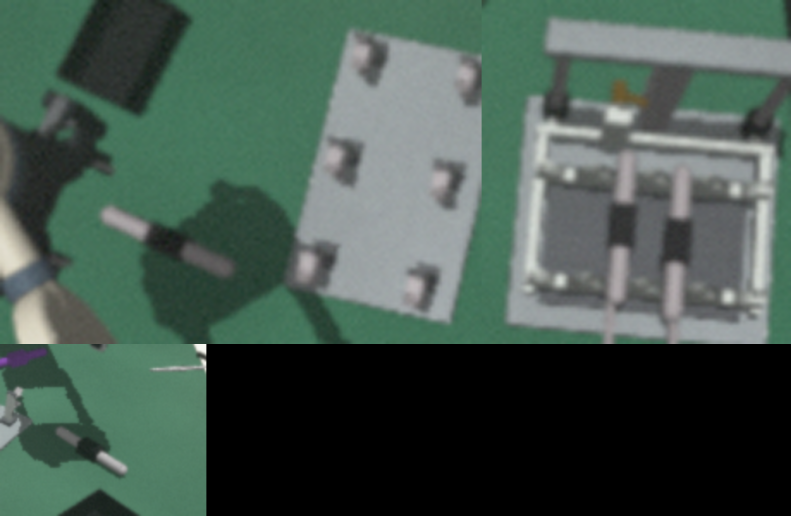

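```bash
python3 -c "
from b import *
import pickle
d=pickle.load(open('top0.pkl','rb'))
for z in(.056,.06):
  p=ray(d,[[305.8,189.5],[322.1,194.8]],z);r=p[:,:2]-st[:2];c,s=np.cos(st[2]),np.sin(st[2])
  print((r@np.array([[c,-s],[s,c]])).round(4))
"
```

```text
[[ 0.0044  0.0226]
 [-0.0063 -0.024 ]]
[[ 0.0036  0.0229]
 [-0.007  -0.0235]]
```

>>> send_rows(
  deltas=[
    [[0,0,0.05,0,0,0],[0,0,0.1,0,0,0],[0,0,0.15,0,0,0],[0,0,0.18,0,0,0],[0,0,0.192,0,0,0],[0,0,0.192,0,0,0],[0,0,0.192,0,0,0]],
  ],
)

```text
time: 19.58
eef_pos: [0.4944, 0.3672, 0.0076]
ee_rot: [0.0, 0.823, 0.568, 0.002]
wrist_force: [0.2, -0.5, 0.3]
gripper_width: 0.064
finger_force: 0.0
```

>>> send_rows(
  deltas=[
    [[0,0,0,0,0,0],[0,0,0,0,0,0],[0,0,0,0,0,0],[0,0,0,0,0,0],[0,0,0,0,0,0],[0,0,0,0,0,0],[0,0,0,0,0,0]],
  ],
  fingers=0,
)

```text
time: 20.45
eef_pos: [0.4937, 0.367, 0.0064]
ee_rot: [0.0, 0.823, 0.568, 0.001]
wrist_force: [0.5, -0.7, 5.4]
gripper_width: 0.0204
finger_force: 61.2
```

>>> send_rows(
  deltas=[
    [[0,0,-0.03,0,0,0],[0,0,-0.08,0,0,0],[0,0,-0.13,0,0,0],[0,0,-0.18,0,0,0],[0,0,-0.18,0,0,0],[0,0,-0.18,0,0,0]],
  ],
)

```text
time: 21.2
eef_pos: [0.4929, 0.3665, 0.1838]
ee_rot: [-0.0, 0.823, 0.568, -0.001]
wrist_force: [0.2, -0.1, -1.6]
gripper_width: 0.0207
finger_force: 60.4
```

```bash
python3 -c "
from b import *
plan(g(.0695,.19))"
```

```text
t 21.2 tcp [0.4929 0.3665 0.1838] yaw_y -20.8 w 0.0207 F [ 0.2 -0.1 -1.6] q6 0.95
[-0.37810000000000005, 0.24180000000000001, -0.0058] [0.0, 0.1, 73.5]
```

>>> send_rows(
  deltas=[
    [[-0.038,0.024,-0.006,0,0,7],[-0.076,0.048,-0.006,0,0,15],[-0.113,0.073,-0.006,0,0,22],[-0.151,0.097,-0.006,0,0,29],[-0.189,0.121,-0.006,0,0,37],[-0.227,0.145,-0.006,0,0,44],[-0.265,0.169,-0.006,0,0,51],[-0.302,0.193,-0.006,0,0,59],[-0.34,0.218,-0.006,0,0,66],[-0.378,0.242,-0.006,0,0,73.5],[-0.378,0.242,-0.006,0,0,73.5],[-0.378,0.242,-0.006,0,0,73.5],[-0.378,0.242,-0.006,0,0,73.5]],
  ],
)

```text
time: 22.82
eef_pos: [0.5847, -0.0715, 0.1904]
ee_rot: [-0.0, 0.999, -0.037, -0.001]
wrist_force: [0.7, 0.6, -0.6]
gripper_width: 0.0204
finger_force: 60.4
```

```bash
python3 -c "
from b import *
plan(g(.0705,.052))"
```

```text
t 22.8 tcp [ 0.5847 -0.0715  0.1904] yaw_y -94.2 w 0.0204 F [ 0.7  0.6 -0.6] q6 1.46
[0.0001, 0.0005, 0.1384] [-0.0, 0.1, 0.1]
```

>>> send_rows(
  deltas=[
    [[0,0.0005,0.05,0,0,0],[0,0.0005,0.09,0,0,0],[0,0.0005,0.115,0,0,0],[0,0.0005,0.13,0,0,0],[0,0.0005,0.137,0,0,0],[0,0.0005,0.139,0,0,0],[0,0.0005,0.139,0,0,0],[0,0.0005,0.139,0,0,0]],
  ],
)

```text
time: 23.82
eef_pos: [0.5856, -0.0733, 0.0533]
ee_rot: [0.0, 0.999, -0.038, 0.001]
wrist_force: [0.3, -0.2, -1.2]
gripper_width: 0.0207
finger_force: 60.4
```

>>> send_rows(
  deltas=[
    [[0,0,0.001,0,0,0],[0,0,0.001,0,0,0]],
  ],
)

```text
time: 24.08
eef_pos: [0.5851, -0.0732, 0.0513]
ee_rot: [0.0, 0.999, -0.038, 0.0]
wrist_force: [0.1, -0.5, -0.8]
gripper_width: 0.0204
finger_force: 60.4
```

>>> send_rows(
  deltas=[
    [[0,0,0.001,0,0,0],[0,0,0.002,0,0,0],[0,0,0.002,0,0,0]],
  ],
)

```text
time: 24.45
eef_pos: [0.5854, -0.0727, 0.05]
ee_rot: [-0.0, 0.999, -0.037, 0.001]
wrist_force: [-0.4, 2.9, 3.6]
gripper_width: 0.0204
finger_force: 61.1
```

>>> send_rows(
  deltas=[
    [[0,0,0,0,0,0],[0,0,0,0,0,0],[0,0,0,0,0,0],[0,0,0,0,0,0],[0,0,-0.03,0,0,0],[0,0,-0.08,0,0,0],[0,0,-0.13,0,0,0],[0,0,-0.13,0,0,0]],
  ],
  fingers=42,
)

```text
time: 25.45
eef_pos: [0.5872, -0.0736, 0.1855]
ee_rot: [0.001, 0.999, -0.038, 0.005]
wrist_force: [-0.5, 0.1, 0.9]
gripper_width: 0.0358
finger_force: 0.0
```

```bash
python3 -c "
from b import *
plan(g(0,.2,-.19),g(0,.2,-.115))"
```

```text
t 25.4 tcp [ 0.5872 -0.0736  0.1855] yaw_y -94.3 w 0.0358 F [-0.5  0.1  0.9] q6 1.46
[-0.1925, 0.0691, -0.016300000000000002] [0.1, -0.6, -0.0]
[-0.1175, 0.0691, -0.0156] [0.1, -0.6, -0.0]
```

>>> send_rows(
  deltas=[
    [[-0.02,0.01,-0.016,0,0,-10],[-0.04,0.02,-0.016,0,0,-20],[-0.06,0.035,-0.016,0,0,-30],[-0.08,0.05,-0.016,0,0,-40],[-0.1,0.06,-0.016,0,0,-50],[-0.118,0.069,-0.016,0,0,-60],[-0.118,0.069,-0.016,0,0,-70],[-0.118,0.069,-0.016,0,0,-80],[-0.118,0.069,-0.016,0,0,-90],[-0.118,0.069,-0.016,0,0,-90],[-0.118,0.069,-0.016,0,0,-90]],
  ],
  fingers=60,
)

```text
time: 26.82
eef_pos: [0.462, -0.1331, 0.1947]
ee_rot: [-0.0, 0.734, 0.679, -0.0]
wrist_force: [-1.2, -0.4, 1.3]
gripper_width: 0.0512
finger_force: 0.0
```

```bash
python3 -c "
from b import *
A=[]
for n,w in(('top',(slice(125,245),slice(265,425))),('scene',(slice(120,240),slice(135,295)))):
    d=snap(n);A.append(cv2.resize(d['img'][w][:,:,::-1],None,fx=2.5,fy=2.5,interpolation=cv2.INTER_CUBIC))
cv2.imwrite('pics/g5.png',np.hstack(A))
a=list(g(0,.045,-.115));a[3]=-4.3
plan(a)"
```

```text
t 26.9 tcp [ 0.4621 -0.1331  0.195 ] yaw_y -4.4 w 0.0516 F [-0.3  0.2  0.2] q6 -0.27
[-0.0003, 0.0026, 0.15] [-0.0, -0.0, -0.1]
```

View pics/g5.png

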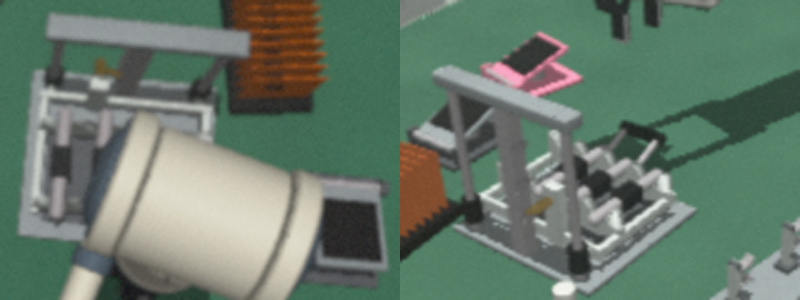

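All three shafts lie in their grooves, with the blocks at (577,168), (600,182) and (627,190) in the scene half. The gripper is above the black bar at (643,135).

>>> send_rows(
  deltas=[
    [[0,0.0025,0.04,0,0,0],[0,0.0025,0.08,0,0,0],[0,0.0025,0.115,0,0,0],[0,0.0025,0.135,0,0,0],[0,0.0025,0.15,0,0,0],[0,0.0025,0.15,0,0,0]],
  ],
)

```text
time: 27.68
eef_pos: [0.4641, -0.1331, 0.0443]
ee_rot: [-0.001, 0.733, 0.68, -0.0]
wrist_force: [0.4, -0.5, 0.4]
gripper_width: 0.0514
finger_force: 0.0
```

>>> send_rows(
  deltas=[
    [[0,0,0,0,0,0],[0,0,0,0,0,0],[0,0,0,0,0,0],[0,0,0,0,0,0],[0,0,0,0,0,0],[0,0,0,0,0,0],[0,0,0,0,0,0]],
  ],
  fingers=0,
)

```text
time: 28.55
eef_pos: [0.465, -0.1335, 0.0467]
ee_rot: [0.001, 0.733, 0.68, 0.0]
wrist_force: [-3.3, -0.4, 6.3]
gripper_width: 0.0132
finger_force: 59.9
```

>>> send_rows(
  deltas=[
    [[0,0,-0.003,0,0,0],[0,0,-0.006,0,0,0],[0,0,-0.01,0,0,0],[0,0,-0.014,0,0,0],[0,0,-0.018,0,0,0],[0,0,-0.022,0,0,0],[0,0,-0.026,0,0,0],[0,0,-0.03,0,0,0],[0,0,-0.034,0,0,0],[0,0,-0.038,0,0,0],[0,0,-0.042,0,0,0],[0,0,-0.046,0,0,0],[0,0,-0.05,0,0,0],[0,0,-0.053,0,0,0],[0,0,-0.056,0,0,0],[0,0,-0.056,0,0,0]],
  ],
)

```text
time: 30.55
eef_pos: [0.4649, -0.1335, 0.0998]
ee_rot: [-0.0, 0.733, 0.68, -0.0]
wrist_force: [4.9, -2.4, -9.9]
gripper_width: 0.0126
finger_force: 58.9
```

```bash
python3 -c "
from b import *
A=[]
for n,w in(('top',(slice(125,245),slice(265,425))),('scene',(slice(120,240),slice(135,295)))):
    d=snap(n);A.append(cv2.resize(d['img'][w][:,:,::-1],None,fx=2.5,fy=2.5,interpolation=cv2.INTER_CUBIC))
cv2.imwrite('pics/g6.png',A[1])
plan()"
```

```text
t 30.6 tcp [ 0.4649 -0.1335  0.0996] yaw_y -4.3 w 0.0127 F [  5.6  -2.8 -10.5] q6 -0.27
```

View pics/g6.png

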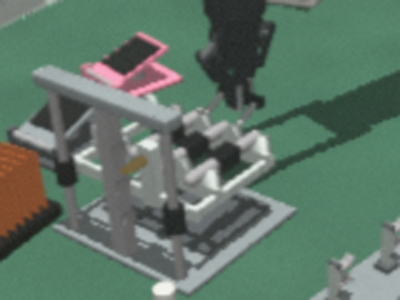

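The basket is raised about 53 mm with the shafts seated. I'll go a little higher for margin and then lower it onto the pawl.

>>> send_rows(
  deltas=[
    [[0,0,-0.003,0,0,0],[0,0,-0.003,0,0,0],[0,0,-0.003,0,0,0],[0,0,0,0,0,0],[0,0,0.003,0,0,0],[0,0,0.006,0,0,0],[0,0,0.0085,0,0,0],[0,0,0.0085,0,0,0],[0,0,0.0085,0,0,0]],
  ],
)

```text
time: 31.78
eef_pos: [0.4649, -0.1335, 0.0915]
ee_rot: [0.0, 0.733, 0.68, -0.0]
wrist_force: [4.9, -1.9, -9.2]
gripper_width: 0.0126
finger_force: 59.0
```

>>> send_rows(
  deltas=[
    [[0,0,0.001,0,0,0],[0,0,0.002,0,0,0],[0,0,0.003,0,0,0],[0,0,0.003,0,0,0]],
  ],
)

```text
time: 32.28
eef_pos: [0.4649, -0.1335, 0.0907]
ee_rot: [0.001, 0.733, 0.68, 0.0]
wrist_force: [1.1, -1.4, 2.3]
gripper_width: 0.0126
finger_force: 60.4
```

The load has come off (Fz -9 to +2) at about 44 mm, so the pawl has it. Releasing and going up.

>>> send_rows(
  deltas=[
    [[0,0,-0.001,0,0,0],[0,0,-0.001,0,0,0],[0,0,-0.001,0,0,0],[0,0,-0.001,0,0,0],[0,0,-0.02,0,0,0],[0,0,-0.06,0,0,0],[0,0,-0.1,0,0,0],[0,0,-0.12,0,0,0],[0,0,-0.12,0,0,0],[0,0,-0.12,0,0,0],[0,0,-0.12,0,0,0]],
  ],
  fingers=60,
)

```text
time: 33.65
eef_pos: [0.4641, -0.1331, 0.2078]
ee_rot: [-0.001, 0.733, 0.68, -0.001]
wrist_force: [-0.0, -0.5, -0.1]
gripper_width: 0.0511
finger_force: 0.0
```

```bash
python3 -c "
from b import *
A=[]
for n,w in(('top',(slice(125,245),slice(265,425))),('scene',(slice(120,240),slice(135,295)))):
    d=snap(n);A.append(cv2.resize(d['img'][w][:,:,::-1],None,fx=2.5,fy=2.5,interpolation=cv2.INTER_CUBIC))
cv2.imwrite('pics/g7.png',np.hstack(A))
# treadle pad: 76 mm horizontally in front of the hinge, on the plate's midline
h=np.array([.5714,-.4044]);f=np.array([.4713,-.3977]);u=(f-h)/np.linalg.norm(f-h);p=h+u*.076
print('pad',p,np.degrees(np.arctan2(*(-u)[::-1])))
plan((p[0],p[1],.2,-4.3))"
```

```text
pad [ 0.49556967 -0.39932444] -3.829270638074905
t 33.8 tcp [ 0.4642 -0.1331  0.2084] yaw_y -4.3 w 0.0512 F [ 0.2  0.2 -0. ] q6 -0.27
[-0.2631, 0.0513, 0.0081] [-0.1, -0.0, -0.0]
```

View pics/g7.png

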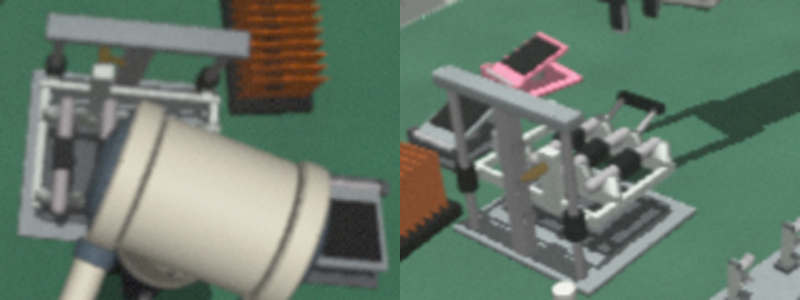

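The basket stays up by itself (black bar at (640,103) in the scene half) with the shafts in place. Now the grey treadle, with the fingers shut.

>>> send_rows(
  deltas=[
    [[-0.05,0.01,-0.02,0,0,0],[-0.1,0.02,-0.02,0,0,0],[-0.15,0.03,-0.02,0,0,0],[-0.2,0.04,-0.02,0,0,0],[-0.24,0.048,0,0,0,0],[-0.263,0.051,0.02,0,0,0],[-0.263,0.051,0.05,0,0,0],[-0.263,0.051,0.09,0,0,0],[-0.263,0.051,0.12,0,0,0],[-0.263,0.051,0.14,0,0,0],[-0.263,0.051,0.14,0,0,0],[-0.263,0.051,0.14,0,0,0]],
  ],
  fingers=0,
)

```text
time: 35.25
eef_pos: [0.4963, -0.3999, 0.0714]
ee_rot: [0.001, 0.733, 0.68, 0.0]
wrist_force: [0.4, 0.0, 0.9]
gripper_width: -0.0003
finger_force: 0.0
```

>>> send_rows(
  deltas=[
    [[0,0,0.005,0,0,0],[0,0,0.01,0,0,0],[0,0,0.015,0,0,0],[0,0,0.02,0,0,0],[0,0,0.024,0,0,0],[0,0,0.028,0,0,0],[0,0,0.03,0,0,0],[0,0,0.03,0,0,0]],
  ],
)

```text
time: 36.25
eef_pos: [0.4955, -0.3998, 0.0405]
ee_rot: [0.0, 0.733, 0.68, -0.0]
wrist_force: [-3.0, -0.0, 6.4]
gripper_width: 0.0003
finger_force: 3.1
```

>>> send_rows(
  deltas=[
    [[0,0,0.003,0,0,0],[0,0,0.006,0,0,0],[0,0,0.008,0,0,0],[0,0,0.01,0,0,0],[0,0,0.01,0,0,0],[0,0,0.01,0,0,0]],
  ],
)

```text
time: 37.0
eef_pos: [0.4951, -0.3999, 0.0311]
ee_rot: [0.0, 0.733, 0.68, -0.001]
wrist_force: [-4.6, 1.3, 8.7]
gripper_width: 0.0
finger_force: 4.3
```

>>> send_rows(
  deltas=[
    [[0,0,0.002,0,0,0],[0,0,0.003,0,0,0],[0,0,0.004,0,0,0],[0,0,0.004,0,0,0],[0,0,0.004,0,0,0],[0,0,0.004,0,0,0]],
  ],
)

```text
time: 37.75
eef_pos: [0.4952, -0.4001, 0.0293]
ee_rot: [0.001, 0.733, 0.68, -0.001]
wrist_force: [-8.9, 4.7, 17.7]
gripper_width: -0.0001
finger_force: 8.7
```

The force jumped to 18 N while the motion stalled, so this is the stop. I'll hold with slight extra pressure, then go up.

>>> send_rows(
  deltas=[
    [[0,0,0.001,0,0,0],[0,0,0.001,0,0,0],[0,0,0.001,0,0,0],[0,0,0.001,0,0,0]],
  ],
)

```text
time: 38.25
eef_pos: [0.4952, -0.4001, 0.0292]
ee_rot: [0.001, 0.733, 0.68, -0.001]
wrist_force: [-10.9, 5.7, 21.8]
gripper_width: 0.0001
finger_force: 10.6
```

>>> send_rows(
  deltas=[
    [[0,0,-0.006,0,0,0],[0,0,-0.014,0,0,0],[0,0,-0.024,0,0,0],[0,0,-0.05,0,0,0],[0,0,-0.1,0,0,0],[0,0,-0.15,0,0,0],[-0.05,-0.1,-0.17,0,0,0],[-0.05,-0.1,-0.17,0,0,0],[-0.05,-0.1,-0.17,0,0,0],[-0.05,-0.1,-0.17,0,0,0]],
  ],
)

```text
time: 39.5
eef_pos: [0.3923, -0.4414, 0.194]
ee_rot: [-0.001, 0.733, 0.68, 0.0]
wrist_force: [0.3, -0.8, -0.7]
gripper_width: 0.0003
finger_force: 0.0
```

```bash
python3 -c "
from b import *
A=[]
for n,w in(('top',(slice(125,245),slice(265,425))),('scene',(slice(120,240),slice(135,295)))):
    d=snap(n);A.append(cv2.resize(d['img'][w][:,:,::-1],None,fx=2.5,fy=2.5,interpolation=cv2.INTER_CUBIC))
cv2.imwrite('pics/g8.png',np.hstack(A))
plan()"
```

```text
t 39.6 tcp [ 0.393  -0.441   0.1938] yaw_y -4.2 w 0.0 F [-0.3 -0.9 -0.3] q6 -0.83
```

View pics/g8.png

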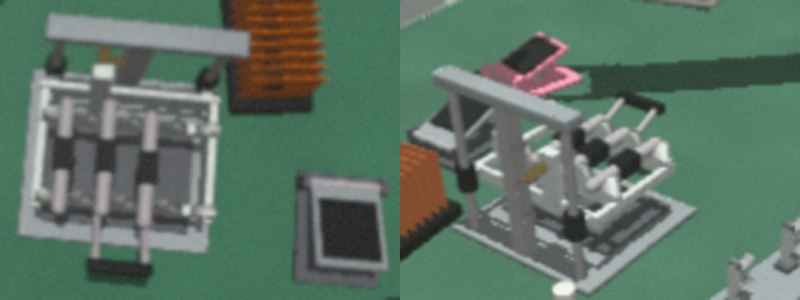

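The basket is up with three seated shafts (blocks at (62,160), (105,155) and (147,167) in the top half). The treadle is back up at (345,230) and the arm is clear, so I'm handing in.

```bash
python3 -c "
from cell import env
print(env.finish_job())"
```

```text
the job is handed in; nothing more can be done
None
```

The job is handed in, with no verdict returned: all three shafts present (shaft3 was absent) lie in grooves, the basket stands on its raised notch, and the treadle was pressed to its stop and is back up.

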